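# Ready the spray booth: open the duct damper and swing the dome round to the filter

## Robot

A 6-joint arm with a two-finger parallel gripper is mounted at the origin on the work surface. World frame = base frame: x ahead of the robot, y to its left, z up, the work surface at z = 0. Lengths are in m, angles in degrees, forces in N, time in s.
With the tool pointing down it reaches from about 0.4 to 0.825 m from the base axis. Payload 7 kg.
Tool frame: the origin (TCP) lies between the finger pads; the fingertips stand 22 mm ahead of it and the grasp point (between the pads) lies 3 mm ahead of it; z points along the fingers, y is the line along which they close (so a half turn about z gives the same grasp; the last joint's range is limited). The gripper opens to 88 mm and grips with 3 to 60 N. Pads are 19 mm wide; open, the fingers measure 130 mm over their backs; the gripper's body (78 mm by 193 mm) begins 47 mm behind the grasp point.
Start: joints at [-52.764, 20.546, 0.682, 0, -70.136, -16.507], TCP at [0.239, -0.631, 0.249] pointing down, gripper open.
Joint ranges: [-176.03, 176.03], [-82.01, 121.73], [-58.28, 71.71], [-173.87, 95.51], [-174.79, -0.11], [-173.66, 173.66]. Speed limits (degrees/s): [136.94, 136.94, 172.46, 180, 180, 180].

## Interface

Orientations are given as [roll, pitch, yaw] about the fixed x, y, z axes, in that order (R = Rz(yaw) Ry(pitch) Rx(roll)).
In Python, from plant import r, vision gives the robot as it stands.
- The arm moves only by the shell command python3 -m pendant 'ROWS' [FORCE]. ROWS is JSON, a list that holds one entry, the list of rows, each a list of 7 numbers: the shift along the tool's x, y, z scaled (see below), then the turn, a rotation vector about the tool's x, y, z scaled (see below), then the opening, from -1 (shut) to 1 (fully open). In form: [[[x, y, z, wx, wy, wz, fingers], ...]]. A call has exactly 8 rows; each row shifts and turns the commanded pose from where the row before left it, along the tool's axes as they then stand; what a row does not reach is not made up. The controller multiplies each number of a shift by 20 mm and each number of a turn by 4 degrees. A row lasts 1/10 s, in which the tool goes at most 50 mm and 8.59 degrees, less where a joint would pass 70% of its speed; a pose out of reach is approached as far as the arm can. A call with a number of a shift or a turn outside -1 to 1 is refused whole. A call with a gripper value outside its range is refused whole. The fingers move at their own pace and stop on an object; FORCE is the grip in N (left out, the last holds). Time passes only in rows, so rows that do not move let the fingers close, or fill a call up. It gives the time, the measured TCP pose, the force, the opening and the grip force at its end, in the units of the state.
- r.get_state(): the state, without advancing time (a new reading comes with each control period).
- vision.capture(name): name is "scene" or "top"; returns a dict with "frame" (384x512x3 uint8, blue, green, red), "depth" (384x512 float32, m along the optical axis (not along the pixel's ray), 0 where there is no reading), "camera_matrix" (3x3 intrinsics, pixels), "k1" (the pictures are not rectified: a ray, as slopes to the right and down, at radius r is drawn at 1 + k1 r^2 times it, then the intrinsics apply), "extrinsics" (4x4, takes a point from world to camera coordinates). Camera axes: x right, y up, looking along -z (the intrinsics and any distortion apply to the point x, -y, -z); pixel columns grow to the right and rows downward; lengths in m; the calibration is good to about 2 mm. A picture is of the moment at which its call begins.
- r.close_job(): hands the job in; it is judged then, once.
The state is a dict: "time_s": time; "joints": joint angles; "qd": joint speeds; "joint_torque": joint torques, N m; "tcp_pos": TCP position; "eef_rot": TCP orientation; "contact_force": force on the tool from outside, world axes, zero at the start; "moment": the same for the moment, N m; "gripper_width": finger opening in m; "gripper_force": force on a finger pad.
Only numpy, scipy, OpenCV 4.12 (cv2) and the standard library are available. Lean on these libraries where they do the work, as an engineer would, in place of code of your own. Each camera call takes 0.05 s, during which the arm holds its last target. There are 200 camera calls.

## Task

Get ready to spray: first push the lever on the extraction duct round with a fingertip until it is fully open against its stop, lying along the duct. Then push the three-spoke painting carousel round with a fingertip until the dome-shaped part stands in front of the middle of the spray booth's filter, on the booth's side of the hub, and leave it at rest there. The three small parts in the carousel's dishes are wet: do not touch or lift them, and leave the jars and the bottle alone.

Things in the scene. Friction and masses are not known exactly. Their poses are not given: they have to be found in the camera images.
- booth: Fixed black spray booth, open at the front, cardboard honeycomb filter inside; 400 mm wide, 300 tall, 170 deep (its floor juts 80 mm forward), fan box behind. Origin: on the table, middle of the front edge of its floor. x points level into the booth through the filter's middle, y along its width, z up. The carousel's hub stands on its centre line (y = 0), 240 to 270 mm before that edge.
- carousel (a joint): Turn of the carousel about its vertical axis in rad, 0 at the start, growing anticlockwise seen from above. It turns freely either way without stops; a friction brake (0.12 N m) keeps it where it is left.
- hub (a point): On the carousel's vertical axis, top centre of its hub (52 mm across), 80 mm above the table. Three spokes 120 degrees apart, bars 12 mm wide, run from hub to dishes, free to push 26 to 105 mm from the axis; undersides 60 mm, tops 76 mm above the table. Beneath: a round foot 130 mm across, 16 mm tall, and a column 32 mm across.
- dish0 (a point): Centre of the floor of the dish at the end of the first spoke: 140 mm from the axis, 72 mm above the table. Dish 64 mm across, 58 mm inside, rim 80 mm above the table. It moves with the carousel.
- dish1 (a point): The same for the second spoke, 120 degrees anticlockwise of the first.
- dish2 (a point): The same for the third spoke, 240 degrees anticlockwise of the first.
- dome: Freshly primed (wet) grey part, 40 g, lying loose in one of the three carousel dishes, any of them; not to be touched or lifted. A round dome, 52 mm across, 31 mm tall, smooth rounded top: the one to be sprayed. Origin: centre of its underside.
- wheel: Freshly primed (wet) grey part, 40 g, lying loose in one of the three carousel dishes, any of them; not to be touched or lifted. A flat model wheel with a hub boss, 52 mm across, 17 mm tall. Origin: centre of its underside.
- nozzle: Freshly primed (wet) grey part, 40 g, lying loose in one of the three carousel dishes, any of them; not to be touched or lifted. A slender upright cone on a flange, 52 mm across, 42 mm tall. Origin: centre of its underside.
- damper (a joint): Turn of the damper lever in rad about a vertical axis: 0 shut (lever square across the duct), 1.571 fully open (along the duct, hard stop, pointing along the duct's -x). It grows clockwise seen from above. Friction (0.15 N m) keeps it where it is left; it starts shut or partly shut.
- pivot (a point): Fixed to the duct, on the lever's axis, 144 mm above the table. x runs along the duct (steel pipe 90 mm across, axis 55 mm up, 200 mm long, white elbows down through the table at both ends, 400 mm in all), y across, z up. The lever points to this frame's -y at 0 and to its -x at 1.571. Under it a round plate 72 mm across, top at 106 mm.
- lever_tip (a point): On the lever's axis line 88 mm from the pivot, at the top (150 mm above the table) of an upright black knob 20 mm across and 30 mm tall at the lever's end. Between pivot and knob the lever is a bar 10 mm wide, from 122 to 144 mm above the table. It moves with the lever.
- thinner: Bystander: loose white plastic bottle, 48 mm across, 100 mm tall, between the duct and the carousel. Origin: centre of its underside.
- jar_a: Bystander: loose closed glass paint jar, 38 mm across, about 50 mm tall, beside the duct. Origin: centre of its underside.
- jar_b: Bystander: loose closed glass paint jar, 38 mm across, about 50 mm tall, beside the duct. Origin: centre of its underside.

How it is judged:
By the outcome, as a careful person would: the job done as asked, in the order asked, and still so for the second after the job is handed in, with the robot touching nothing.
It also fails if it takes over 67 s, if anything falls off the work surface, if the arm or the gripper's body presses on something with over 40 N, if the wrist force passes 120 N, or if a joint passes its speed limit or range.

## Working session

There is one attempt and no reset: what is moved stays moved. The work goes in short steps, Python scripts to look and compute and a shell command to move; the robot and the scene stay as the last step left them, time stands still between calls to the robot, and variables do not carry over. Pictures are saved under pics/ and viewed, at most 10 in all, crops included, and the job is handed in when it is done.

```bash
ls; mkdir -p pics
cat > h.py <<'E'
import numpy as np, cv2
from plant import r, vision
def cap(n):
    c=vision.capture(n); K=c["camera_matrix"]; E=np.array(c["extrinsics"]); return c,np.array(K),E
def pts(c):
    K=np.array(c["camera_matrix"]);E=np.array(c["extrinsics"]);d=c["depth"]
    h,w=d.shape; u,v=np.meshgrid(np.arange(w),np.arange(h))
    k=c["k1"]
    p=cv2.undistortPoints(np.stack([u,v],-1).reshape(-1,1,2).astype(np.float64),K,np.array([k,0,0,0.]) ).reshape(h,w,2)
    P=np.stack([p[...,0]*d,-p[...,1]*d,-d],-1)
    W=(P-E[:3,3])@E[:3,:3]
    W[d==0]=np.nan
    return W
E
python3 - <<'E'
from h import *
print(r.get_state())
for n in("scene","top"):
    c,K,E=cap(n); cv2.imwrite(f"pics/{n}0.png",c["frame"]); np.savez(f"{n}0.npz",W=pts(c),f=c["frame"])
    print(n,K.tolist(),c["k1"],(-E[:3,:3].T@E[:3,3]).round(3),E[2,:3].round(2),(c["depth"]==0).mean())
E
```

```text
pics
{'time_s': 0.0, 'joints': array([-5.27636253e+01,  2.05909809e+01,  6.33145426e-01, -1.94424139e-02,
       -7.01346451e+01, -1.65059127e+01]), 'qd': array([-0.01677995,  0.01077255,  0.01981318,  0.03993205, -0.04619897,
        0.00167588]), 'joint_torque': array([-5.42303678e-04, -5.82724357e+01,  2.93059194e+01,  6.99701786e+00,
        7.06247418e-03, -1.53426822e-04]), 'tcp_pos': array([ 0.23873537, -0.6308901 ,  0.24762513]), 'eef_rot': array([ 1.79906137e+02, -8.75365310e-03, -1.59276152e+02]), 'contact_force': array([ 0.83873214, -0.50704221,  1.41723453]), 'moment': array([-0.04235386,  0.02476327,  0.04382417]), 'gripper_force': 0.0, 'gripper_width': 0.08779470895883904}
scene [[433.56787217330395, 0.0, 254.25333173987295], [0.0, 433.56787217330395, 196.9473385545869], [0.0, 0.0, 1.0]] -0.10343575993051735 [1.193 0.539 0.716] [0.62 0.5  0.6 ] 0.003997802734375
top [[418.8416239780527, 0.0, 253.6731787714338], [0.0, 418.8416239780527, 186.2740560990625], [0.0, 0.0, 1.0]] -0.07110772574992556 [ 0.459 -0.009  1.399] [-0.07 -0.01  1.  ] 0.004023234049479167
```

View pics/top0.png

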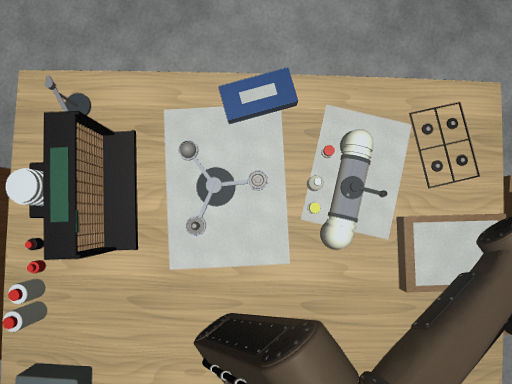

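View pics/scene0.png

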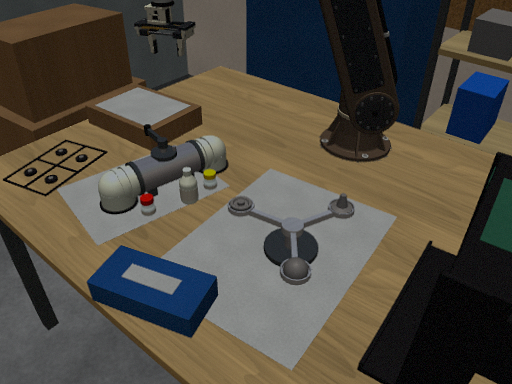

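The top view shows the hub at (214,186), dome dish at (188,149), wheel at (258,181) and nozzle at (195,226). The booth's floor edge is near column 137, rows 131–248. The lever pivot is at (352,187), its knob at (383,194), and the duct elbows at (357,143) and (337,234). The scene view confirms which part is the dome (294,270).

Run:
```python
from h import *
for n,L in (("top",dict(hub=(213,184),dome=(188,149),wheel=(258,181),noz=(195,226),piv=(350,187),knob=(383,194),barmid=(368,190),elbA=(357,143),elbB=(337,234),bot=(316,183),jr=(329,151),jy=(315,208),boothA=(134,135),boothB=(134,245),wallA=(73,115),wallB=(73,255))),
 ("scene",dict(hub=(292,226),dome=(294,268),wheel=(240,204),noz=(342,200),piv=(163,151),knob=(150,131),bot=(187,172)))):
    W=np.load(n+"0.npz")["W"]
    for k,(u,v) in L.items(): print(n,k,np.nanmedian(W[v-1:v+2,u-1:u+2].reshape(-1,3),0).round(4))
W=np.load("top0.npz")["W"]; f=np.load("top0.npz")["f"]
P=W.reshape(-1,3)
S=np.load("scene0.npz")["W"].reshape(-1,3)
A=np.vstack([P,S])
def circ(Q):
    x,y=Q[:,0],Q[:,1]; s=np.linalg.lstsq(np.c_[2*x,2*y,np.ones(len(x))],x*x+y*y,rcond=None)[0]
    return s[:2].round(4),round(float(np.sqrt(s[2]+s[0]**2+s[1]**2)),4)
hub=np.nanmedian(W[183:186,212:215].reshape(-1,3),0)
for nm,Q0 in(("top",P),("scene",S)):
    rr=np.hypot(Q0[:,0]-hub[0],Q0[:,1]-hub[1])
    q=Q0[(rr<.04)&(Q0[:,2]>.077)&(Q0[:,2]<.09)]; print(nm,"hub mean",len(q),q.mean(0).round(4), ((q.max(0)+q.min(0))/2).round(4),(q.max(0)-q.min(0)).round(4))
    q=Q0[(rr<.2)&(rr>.105)&(Q0[:,2]>.06)&(Q0[:,2]<.13)]
    q=q[:,:].astype(np.float32)
    _,lab,cen=cv2.kmeans(q[:,:2].copy(),3,None,(3,50,1e-5),5,cv2.KMEANS_PP_CENTERS)
    for i in range(3):
        s=q[lab[:,0]==i]; c=cv2.minEnclosingCircle(s[:,:2].copy())
        print(" dish",c,s[:,2].max().round(3),"ang",np.degrees(np.arctan2(c[0][1]-hub[1],c[0][0]-hub[0])).round(1),"r",np.hypot(c[0][1]-hub[1],c[0][0]-hub[0]).round(3))
# knob, plate
for nm,Q0 in(("top",P),("scene",S)):
    q=Q0[(Q0[:,2]>.115)&(Q0[:,2]<.165)&(abs(Q0[:,0]-.46)<.15)&(Q0[:,1]<-.15)&(Q0[:,1]>-.5)]
    print(nm,"lever",len(q),q.min(0).round(3),q.max(0).round(3))
    k=q[q[:,2]>.1465]; print(" knobtop",len(k),k.mean(0).round(4))
    k=q[(q[:,2]>.135)]; print(" line",cv2.fitLine(k[:,:2].astype(np.float32),2,0,.01,.01).ravel().round(4))
    q=Q0[(Q0[:,2]>.07)&(Q0[:,2]<.11)&(abs(Q0[:,0]-.46)<.2)&(Q0[:,1]<-.15)&(Q0[:,1]>-.5)]
    k=q[(q[:,2]>.092)]; print(" duct",len(k),k.mean(0).round(4),cv2.fitLine(k[:,:2].astype(np.float32),2,0,.01,.01).ravel().round(4))
```

```text
top hub [0.5569 0.1327 0.0787]
top dome [0.663  0.2128 0.1016]
top wheel [ 0.5695 -0.0091  0.0874]
top noz [0.4238 0.1799 0.1138]
top piv [ 0.555  -0.2897  0.1316]
top knob [ 0.5352 -0.3847  0.1506]
top barmid [ 0.5465 -0.3415  0.1447]
top elbA [ 0.6968 -0.3169  0.0973]
top elbB [ 0.4105 -0.2586  0.095 ]
top bot [ 0.567  -0.19    0.0998]
top jr [ 0.6766 -0.2372  0.0485]
top jy [ 0.4904 -0.195   0.0526]
top boothA [0.7192 0.4115 0.0193]
top boothB [0.3531 0.3924 0.0248]
top wallA [0.7183 0.4982 0.2988]
top wallB [0.3419 0.4757 0.3003]
scene hub [0.5638 0.1388 0.0806]
scene dome [0.68   0.2256 0.0952]
scene wheel [ 0.5814 -0.001   0.0832]
scene noz [0.4337 0.1884 0.1019]
scene piv [ 0.5641 -0.2942  0.1102]
scene knob [ 0.5475 -0.3648  0.1416]
scene bot [ 0.5802 -0.1827  0.0968]
top hub mean 196 [0.5553 0.1321 0.0805] [0.5533 0.1272 0.0833] [0.0636 0.0645 0.0123]
 dish ((0.5731505751609802, -0.005215844139456749), 0.03245944157242775) 0.095 ang -83.3 r 0.139
 dish ((0.4259527325630188, 0.18431177735328674), 0.03443244844675064) 0.119 ang 158.5 r 0.141
 dish ((0.6641103625297546, 0.21899928152561188), 0.03294503316283226) 0.107 ang 38.8 r 0.138
scene hub mean 275 [0.5562 0.1345 0.0796] [0.5517 0.1287 0.0799] [0.0595 0.0618 0.0057]
 dish ((0.6657018065452576, 0.22071178257465363), 0.03267259523272514) 0.104 ang 39.0 r 0.14
 dish ((0.574051022529602, -0.004051357042044401), 0.03327478840947151) 0.091 ang -82.9 r 0.138
 dish ((0.4272238612174988, 0.18326735496520996), 0.034888725727796555) 0.115 ang 158.7 r 0.139
top lever 211 [ 0.528 -0.394  0.117] [ 0.57  -0.28   0.154]
 knobtop 52 [ 0.543  -0.3616  0.1496]
 line [ 0.229   0.9734  0.5482 -0.3365]
 duct 1394 [ 0.5284 -0.2913  0.0995] [ 0.9824 -0.187   0.5284 -0.2913]
scene lever 268 [ 0.529 -0.394  0.115] [ 0.575 -0.278  0.151]
 knobtop 20 [ 0.5413 -0.3846  0.149 ]
 line [ 0.2253  0.9743  0.5525 -0.3357]
 duct 901 [ 0.5489 -0.2841  0.0987] [ 0.9823 -0.1873  0.5489 -0.2841]
```

```bash
python3 - <<'E'
from h import *
for n in("top","scene"):
    Q=np.load(n+"0.npz")["W"].reshape(-1,3); Q=Q[~np.isnan(Q[:,0])]
    q=Q[(Q[:,1]>.33)&(Q[:,1]<.62)&(Q[:,0]>.2)&(Q[:,0]<.85)&(Q[:,2]>.27)&(Q[:,2]<.32)]
    print(n,"roof",len(q),cv2.minAreaRect(q[:,:2].astype(np.float32)) if len(q)>5 else "")
    q=Q[(Q[:,1]>.33)&(Q[:,1]<.46)&(Q[:,0]>.2)&(Q[:,0]<.85)&(Q[:,2]>.013)&(Q[:,2]<.04)]
    print(n,"floor",len(q),cv2.minAreaRect(q[:,:2].astype(np.float32)), np.median(q[:,2]))
    # front edge: min y in bins of x
    e=[(q[m][:,0].mean(),np.percentile(q[m][:,1],2)) for b in np.arange(.34,.72,.02) if (m:=(abs(q[:,0]-b)<.01)).sum()>5]
    if len(e)>3: print(" edge",cv2.fitLine(np.array(e,np.float32),2,0,.01,.01).ravel().round(4))
E
python3 -m pendant '[[[-0.5,0.15,0,0,0,0,-1],[-0.85,0.26,0,0,0,0,-1],[-0.9,0.28,0,0,0,0,-1],[-0.9,0.28,0,0,0,0,-1],[-0.9,0.28,0,0,0,0,-1],[-0.9,0.28,0,0,0,0,-1],[-0.9,0.28,0,0,0,0,-1],[-0.9,0.28,0,0,0,0,-1]]]' 20
```

```text
top roof 5690 ((0.5273429751396179, 0.5447605848312378), (0.4008204936981201, 0.15535230934619904), 3.7901268005371094)
top floor 1142 ((0.5360198020935059, 0.4229246973991394), (0.40129634737968445, 0.0741543397307396), 0.03388037905097008) 0.016048246661252437
 edge [0.998  0.0639 0.5199 0.3972]
scene roof 6849 ((0.5400476455688477, 0.48630011081695557), (0.4093426764011383, 0.0983225479722023), 14.123456954956055)
scene floor 1041 ((0.5392577052116394, 0.42486101388931274), (0.39947301149368286, 0.06886602193117142), 0.5220484733581543) 0.02291204755245377
 edge [0.9981 0.0622 0.5203 0.3997]
time_s: 0.9
tcp_pos: [0.3518, -0.5433, 0.2486]
eef_rot: [-180.0, 0.0, -159.2]
contact_force: [0.7, -0.4, -0.5]
gripper_width: 0.029
gripper_force: 0.0
```

```bash
python3 -m pendant '[[[-0.86,0.27,0,0,0,0,-1],[-0.86,0.27,0,0,0,0,-1],[-0.86,0.27,0,0,0,0,-1],[-0.86,0.27,0,0,0,0,-1],[-0.86,0.27,0,0,0,0,-1],[-0.86,0.27,0,0,0,0,-1],[-0.86,0.27,0,0,0,0,-1],[-0.86,0.27,0,0,0,0,-1]]]'
python3 -m pendant '[[[-0.86,0.27,0,0,0,0,-1],[-0.86,0.27,0,0,0,0,-1],[-0.86,0.27,0,0,0,0,-1],[-0.86,0.27,0,0,0,0,-1],[-0.86,0.27,0,0,0,0,-1],[-0.86,0.27,0,0,0,0,-1],[-0.86,0.27,0,0,0,0,-1],[-0.8,0.2,0,0,0,0,-1]]]'
python3 -m pendant '[[[0,0,0,0,0,-1,-1],[0,0,0,0,0,-1,-1],[0,0,0,0,0,-1,-1],[0,0,0,0,0,-1,-1],[0,0,0,0,0,-1,-1],[0,0,0,0,0,-1,-1],[0,0,0,0,0,-1,-1],[0,0,0,0,0,-1,-1]]]'
python3 -m pendant '[[[0,0,0,0,0,-1,-1],[0,0,0,0,0,-1,-1],[0,0,0,0,0,-1,-1],[0,0,0,0,0,-1,-1],[0,0,0,0,0,-1,-1],[0,0,0,0,0,-1,-1],[0,0,0,0,0,0,-1],[0,0,0,0,0,0,-1]]]'
```

```text
time_s: 1.7
tcp_pos: [0.4649, -0.4543, 0.2485]
eef_rot: [180.0, -0.0, -159.3]
contact_force: [0.4, -1.1, 0.3]
gripper_width: 0.0005
gripper_force: 0.0
time_s: 2.5
tcp_pos: [0.5778, -0.3669, 0.2486]
eef_rot: [180.0, 0.0, -159.3]
contact_force: [0.8, -0.7, -0.4]
gripper_width: 0.0006
gripper_force: 0.0
time_s: 3.3
tcp_pos: [0.5771, -0.3676, 0.2485]
eef_rot: [180.0, -0.0, -127.1]
contact_force: [-1.0, -0.4, -0.6]
gripper_width: 0.0004
gripper_force: 0.0
time_s: 4.1
tcp_pos: [0.5769, -0.3677, 0.2485]
eef_rot: [180.0, -0.0, -103.4]
contact_force: [0.2, -0.1, 0.1]
gripper_width: 0.0003
gripper_force: 0.0
```

```bash
python3 -m pendant '[[[0,0,0.6,0,0,0,-1],[0,0,0.8,0,0,0,-1],[0,0,0.8,0,0,0,-1],[0,0,0.8,0,0,0,-1],[0,0,0.7,0,0,0,-1],[0,0,0.6,0,0,0,-1],[0,0,0.4,0,0,0,-1],[0,0,0.2,0,0,0,-1]]]'
python3 - <<'E'
from h import *
for n in("top","scene"):
    c,_,_=cap(n); f=c["frame"]; im=f[120:280,270:450] if n=="top" else f[80:240,60:260]
    cv2.imwrite(f"pics/{n}1.png",cv2.resize(im,None,fx=3,fy=3))
E
```

```text
time_s: 4.9
tcp_pos: [0.5763, -0.3678, 0.1495]
eef_rot: [179.9, 0.0, -103.3]
contact_force: [-0.9, 0.2, 0.9]
gripper_width: 0.0005
gripper_force: 0.0
```

View pics/scene1.png

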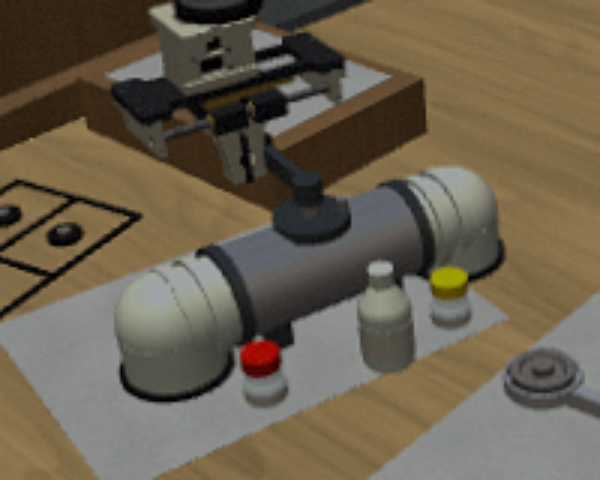

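The finger is on the far (+x) side of the lever at (245,165) in the crop, so it can sweep the bar clockwise.

```bash
python3 -m pendant '[[[0,0.12,0,0,0,0,-1],[0,0.12,0,0,0,0,-1],[0,0.12,0,0,0,0,-1],[0,0.12,0,0,0,0,-1],[0.04,0.11,0,0,0,0.5,-1],[0.04,0.11,0,0,0,0.5,-1],[0.06,0.17,0,0,0,0.75,-1],[0.06,0.17,0,0,0,0.75,-1]]]'
python3 -m pendant '[[[0.06,0.17,0,0,0,0.75,-1],[0.06,0.17,0,0,0,0.75,-1],[0.06,0.17,0,0,0,0.75,-1],[0.06,0.17,0,0,0,0.75,-1],[0.06,0.17,0,0,0,0.75,-1],[0.06,0.17,0,0,0,0.75,-1],[0.06,0.17,0,0,0,0.75,-1],[0.06,0.17,0,0,0,0.75,-1]]]'
python3 -m pendant '[[[0.06,0.17,0,0,0,0.75,-1],[0.06,0.17,0,0,0,0.75,-1],[0.06,0.17,0,0,0,0.75,-1],[0.06,0.17,0,0,0,0.75,-1],[0.06,0.17,0,0,0,0.75,-1],[0.06,0.17,0,0,0,0.75,-1],[0.06,0.17,0,0,0,0.75,-1],[0.06,0.17,0,0,0,0.75,-1]]]'
python3 - <<'E'
from h import *
c,_,_=cap("scene"); f=c["frame"]; im=f[80:240,60:260]
cv2.imwrite("pics/scene2.png",cv2.resize(im,None,fx=3,fy=3))
E
```

```text
time_s: 5.8
tcp_pos: [0.556, -0.3664, 0.151]
eef_rot: [-179.9, 0.0, -113.4]
contact_force: [3.1, 0.7, -0.3]
gripper_width: 0.0002
gripper_force: 1.2
time_s: 6.6
tcp_pos: [0.5284, -0.3593, 0.1511]
eef_rot: [-179.9, 0.1, -137.4]
contact_force: [2.4, -0.5, 0.0]
gripper_width: 0.0004
gripper_force: 1.2
time_s: 7.4
tcp_pos: [0.506, -0.3418, 0.1514]
eef_rot: [-179.9, 0.1, -161.4]
contact_force: [2.8, -0.5, -0.4]
gripper_width: 0.0006
gripper_force: 1.2
```

View pics/scene2.png

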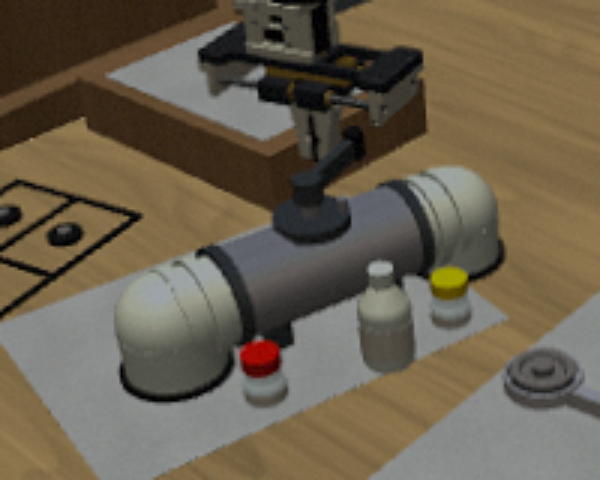

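The lever now leans toward the robot, with its knob at (355,140) in the crop and the finger in contact with the bar. About 29° remain.

```bash
python3 -m pendant '[[[0.06,0.17,0,0,0,0.75,-1],[0.06,0.17,0,0,0,0.75,-1],[0.06,0.17,0,0,0,0.75,-1],[0.06,0.17,0,0,0,0.75,-1],[0.06,0.17,0,0,0,0.75,-1],[0.06,0.17,0,0,0,0.75,-1],[0.06,0.17,0,0,0,0.75,-1],[0.04,0.11,0,0,0,0.5,-1]]]'
python3 -m pendant '[[[0.02,0.05,0,0,0,0.25,-1],[0.02,0.05,0,0,0,0.25,-1],[0.02,0.05,0,0,0,0.25,-1],[0.02,0.05,0,0,0,0.25,-1],[0.02,0.05,0,0,0,0.25,-1],[0,0.05,0,0,0,0.25,-1],[0,0.05,0,0,0,0,-1],[0,0,0,0,0,0,-1]]]'
```

```text
time_s: 8.25
tcp_pos: [0.4928, -0.3178, 0.1513]
eef_rot: [-179.9, 0.1, 175.7]
contact_force: [2.1, -3.1, 0.4]
gripper_width: 0.0005
gripper_force: 1.4
time_s: 9.05
tcp_pos: [0.4906, -0.3099, 0.1504]
eef_rot: [180.0, -0.1, 169.7]
contact_force: [-0.9, -2.8, 1.3]
gripper_width: 0.0007
gripper_force: 1.0
```

Force is still at friction level, so there is no stop yet. I'll press on gently.

```bash
python3 -m pendant '[[[0,0.05,0,0,0,0,-1],[0,0.05,0,0,0,0,-1],[0,0.05,0,0,0,0,-1],[0,0,0,0,0,0,-1],[0,0,0,0,0,0,-1],[0,0,0,0,0,0,-1],[0,0,0,0,0,0,-1],[0,0,0,0,0,0,-1]]]'
python3 -m pendant '[[[0,0.05,0,0,0,0,-1],[0,0.05,0,0,0,0,-1],[0,0,0,0,0,0,-1],[0,0,0,0,0,0,-1],[0,0,0,0,0,0,-1],[0,0,0,0,0,0,-1],[0,0,0,0,0,0,-1],[0,0,0,0,0,0,-1]]]'
```

```text
time_s: 9.85
tcp_pos: [0.4907, -0.3091, 0.1505]
eef_rot: [-179.9, -0.1, 169.7]
contact_force: [-2.5, -13.5, -1.8]
gripper_width: 0.0005
gripper_force: 7.2
time_s: 10.65
tcp_pos: [0.4908, -0.3088, 0.1505]
eef_rot: [-179.7, -0.1, 169.7]
contact_force: [-2.7, -25.0, -4.8]
gripper_width: 0.0005
gripper_force: 12.2
```

The stop is felt at 25 N. Now back off, lift, and check the lever.

```bash
python3 -m pendant '[[[0,-0.3,0,0,0,0,-1],[0,-0.7,0,0,0,0,-1],[0,-1,0,0,0,0,-1],[0,-0.3,-0.5,0,0,0,-1],[0,0,-1,0,0,0,-1],[0,0,-1,0,0,0,-1],[0,0,-1,0,0,0,-1],[0,0,-1,0,0,0,-1]]]'
python3 - <<'E'
from h import *
for nm in("scene","top"):
    c,_,_=cap(nm)
    if nm=="scene": cv2.imwrite("pics/scene3.png",cv2.resize(c["frame"][80:240,60:260],None,fx=3,fy=3))
    Q0=pts(c).reshape(-1,3)
    q=Q0[(Q0[:,2]>.118)&(Q0[:,2]<.160)&(abs(Q0[:,0]-.5)<.12)&(Q0[:,1]<-.2)&(Q0[:,1]>-.33)]
    print(nm,len(q),q.min(0).round(3),q.max(0).round(3))
    k=q[(q[:,2]>.13)].astype(np.float32); v=cv2.fitLine(k[:,:2].copy(),2,0,.01,.01).ravel(); print(v.round(4),np.degrees(np.arctan2(v[1],v[0])))
    k=Q0[(Q0[:,2]>.085)&(Q0[:,2]<.105)&(abs(Q0[:,0]-.46)<.25)&(Q0[:,1]<-.2)&(Q0[:,1]>-.4)]
    v=cv2.fitLine(k[:,:2].astype(np.float32),2,0,.01,.01).ravel(); print("duct",v.round(4),np.degrees(np.arctan2(v[1],v[0])))
E
```

```text
time_s: 11.45
tcp_pos: [0.4839, -0.3502, 0.2419]
eef_rot: [180.0, 0.0, 169.7]
contact_force: [0.9, -0.6, -0.7]
gripper_width: 0.0004
gripper_force: 0.0
scene 373 [ 0.465 -0.314  0.118] [ 0.575 -0.271  0.151]
[ 0.978  -0.2088  0.5219 -0.2886] -12.050428
duct [ 0.9779 -0.2092  0.5665 -0.2883] -12.076214Traceback (most recent call last):
  File "<stdin>", line 7, in <module>
    return umr_minimum(a, axis, None, out, keepdims, initial, where)
ValueError: zero-size array to reduction operation minimum which has no identity
```

View pics/scene3.png

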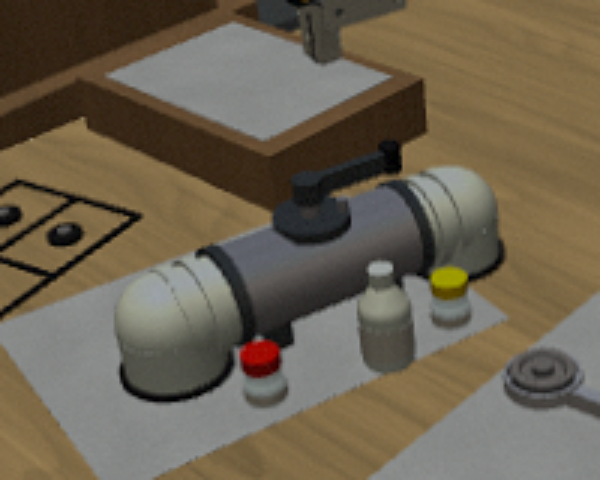

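The lever lies along the duct: both fit lines agree at -12°, and the bystanders are undisturbed. Next is the carousel.

```bash
python3 -m pendant '[[[0.07,0.6,0,0,0,0,-1],[0.07,0.8,0,0,0,0,-1],[0.07,0.85,0,0,0,0,-1],[0.07,0.85,0,0,0,0,-1],[0.07,0.85,0,0,0,0,-1],[0.07,0.85,0,0,0,0,-1],[0.07,0.85,0,0,0,0,-1],[0.07,0.85,0,0,0,0,-1]]]'
python3 -m pendant '[[[0.07,0.85,0,0,0,0,-1],[0.07,0.85,0,0,0,0,-1],[0.07,0.85,0,0,0,0,-1],[0.07,0.85,0,0,0,0,-1],[0.07,0.85,0,0,0,0,-1],[0.07,0.85,0,0,0,0,-1],[0.07,0.85,0,0,0,0,-1],[0.07,0.85,0,0,0,0,-1]]]'
python3 -m pendant '[[[0.06,0.85,0,0,0,0,-1],[0.06,0.85,0,0,0,0,-1],[0.06,0.85,0,0,0,0,-1],[0.06,0.85,0,0,0,0,-1],[0.06,0.85,0,0,0,0,-1],[0.06,0.85,0,0,0,0,-1],[0.06,0.85,0,0,0,0,-1],[0.06,0.75,0,0,0,0,-1]]]'
for i in 1 2 3; do python3 -m pendant '[[[0,0,0,0,0,-1,-1],[0,0,0,0,0,-1,-1],[0,0,0,0,0,-1,-1],[0,0,0,0,0,-1,-1],[0,0,0,0,0,-1,-1],[0,0,0,0,0,-1,-1],[0,0,0,0,0,-1,-1],[0,0,0,0,0,-1,-1]]]' | tail -5; done
python3 -m pendant '[[[0,0,0,0,0,-1,-1],[0,0,0,0,0,-1,-1],[0,0,0,0,0,-1,-1],[0,0,0,0,0,0,-1],[0,0,0,0,0,0,-1],[0,0,0,0,0,0,-1],[0,0,0,0,0,0,-1],[0,0,0,0,0,0,-1]]]'
```

```text
time_s: 12.35
tcp_pos: [0.4954, -0.2186, 0.2399]
eef_rot: [180.0, -0.1, 169.8]
contact_force: [1.1, -0.8, 0.4]
gripper_width: 0.0005
gripper_force: 0.0
time_s: 13.15
tcp_pos: [0.5083, -0.083, 0.2399]
eef_rot: [-180.0, -0.1, 169.8]
contact_force: [0.4, 0.1, 0.0]
gripper_width: 0.0006
gripper_force: 0.0
time_s: 13.95
tcp_pos: [0.5228, 0.0504, 0.24]
eef_rot: [-180.0, -0.1, 169.8]
contact_force: [-0.5, -0.5, 0.2]
gripper_width: 0.0002
gripper_force: 0.0
tcp_pos: [0.5229, 0.0495, 0.2401]
eef_rot: [180.0, -0.0, -158.1]
contact_force: [-0.1, 0.3, -0.6]
gripper_width: 0.0003
gripper_force: 0.0
tcp_pos: [0.5229, 0.0495, 0.2401]
eef_rot: [180.0, -0.0, -126.1]
contact_force: [0.1, -0.2, -0.0]
gripper_width: 0.0006
gripper_force: 0.0
tcp_pos: [0.5229, 0.0495, 0.2401]
eef_rot: [180.0, -0.0, -94.1]
contact_force: [-0.9, 0.2, 0.3]
gripper_width: 0.0004
gripper_force: 0.0
time_s: 17.15
tcp_pos: [0.5235, 0.0488, 0.2405]
eef_rot: [180.0, -0.0, -82.3]
contact_force: [1.0, -0.7, 0.1]
gripper_width: 0.0006
gripper_force: 0.0
```

```bash
python3 -m pendant '[[[0,0,1,0,0,0,-1],[0,0,1,0,0,0,-1],[0,0,1,0,0,0,-1],[0,0,1,0,0,0,-1],[0,0,1,0,0,0,-1],[0,0,1,0,0,0,-1],[0,0,0.9,0,0,0,-1],[0,0,0.9,0,0,0,-1]]]'
python3 - <<'E'
from h import *
c,_,_=cap("scene"); f=c["frame"]; cv2.imwrite("pics/scene4.png",cv2.resize(f[130:310,190:390],None,fx=3,fy=3))
E
```

```text
time_s: 17.95
tcp_pos: [0.5236, 0.0488, 0.0839]
eef_rot: [-180.0, -0.0, -82.3]
contact_force: [-0.1, -0.3, 0.2]
gripper_width: 0.0006
gripper_force: 0.0
```

View pics/scene4.png

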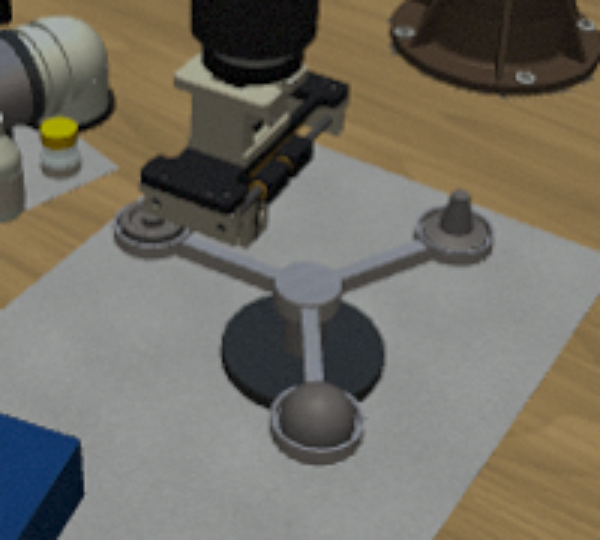

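The closed fingers are behind the wheel's spoke, with the gripper body passing near the wheel at (150,225) in the crop. I'll check the body's height before sweeping.

Run:
```python
from h import *
c,_,_=cap("scene"); W=pts(c); 
for (u,v) in [(200,195),(230,235),(250,235),(160,200),(210,215),(262,215)]:
    print((u,v),W[130+v//3,190+u//3].round(3))
q=W.reshape(-1,3); q=q[(q[:,2]>.092)&(q[:,2]<.14)&(abs(q[:,0]-.55)<.12)&(q[:,1]<.12)&(q[:,1]>-.06)]
print(len(q), np.histogram(q[:,2],np.arange(.09,.145,.005)))
```

```text
(200, 195) [0.616 0.075 0.166]
(230, 235) [0.605 0.095 0.135]
(250, 235) [0.532 0.06  0.073]
(160, 200) [0.618 0.04  0.148]
(210, 215) [0.613 0.084 0.153]
(262, 215) [0.513 0.058 0.082]
317 (array([  5,  11,   5,   1,   0,   0,   3,  64, 104, 124]), array([0.09 , 0.095, 0.1  , 0.105, 0.11 , 0.115, 0.12 , 0.125, 0.13 ,
       0.135, 0.14 ]))
```

```bash
python3 -m pendant '[[[0,-0.15,0,0,0,0,-1],[0,-0.15,0,0,0,0,-1],[0,-0.15,0,0,0,0,-1],[0,-0.15,0,0,0,0,-1],[0,-0.1,0,0,0,0,-1],[0,-0.08,0,0,0,0,-1],[0.02,-0.07,0,0,0,-0.25,-1],[0.02,-0.07,0,0,0,-0.25,-1]]]'
python3 -m pendant '[[[0.03,-0.1,0,0,0,-0.37,-1],[0.04,-0.14,0,0,0,-0.5,-1],[0.04,-0.14,0,0,0,-0.5,-1],[0.04,-0.14,0,0,0,-0.5,-1],[0.04,-0.14,0,0,0,-0.5,-1],[0.04,-0.14,0,0,0,-0.5,-1],[0.04,-0.14,0,0,0,-0.5,-1],[0.04,-0.14,0,0,0,-0.5,-1]]]'
python3 -m pendant '[[[0.04,-0.14,0,0,0,-0.5,-1],[0.04,-0.14,0,0,0,-0.5,-1],[0.04,-0.14,0,0,0,-0.5,-1],[0.04,-0.14,0,0,0,-0.5,-1],[0.04,-0.14,0,0,0,-0.5,-1],[0.04,-0.14,0,0,0,-0.5,-1],[0.04,-0.14,0,0,0,-0.5,-1],[0.02,-0.07,0,0,0,-0.25,-1]]]'
cat > ang.py <<'E'
from h import *
for nm in("scene","top"):
    c,_,_=cap(nm); Q=pts(c).reshape(-1,3)
    h=np.array([.5555,.1335]); d=Q[:,:2]-h; rr=np.hypot(*d.T); a=np.degrees(np.arctan2(d[:,1],d[:,0]))
    for lo,hi,s in ((30,115,"dome"),(150,230,"nozzle"),(-90,-10,"wheel")):
        q=Q[(rr>.105)&(rr<.18)&(Q[:,2]>.06)&(Q[:,2]<.12)&(a>lo)&(a<hi)][:,:2].astype(np.float32)
        if len(q)<30: continue
        p,R=cv2.minEnclosingCircle(q.copy()); v=np.array(p)-h
        print(nm,s,np.round(p,4),"R",round(R,4),"ang",np.degrees(np.arctan2(v[1],v[0])).round(2),"r",np.hypot(*v).round(4))
        # spoke bar
        m=(rr>.035)&(rr<.1)&(Q[:,2]>.068)&(Q[:,2]<.08)&(a>lo)&(a<hi)
        if m.sum()>20: print("   spoke",m.sum(),np.degrees(np.arctan2(*(np.median(d[m]/rr[m,None],0)[::-1]))).round(2))
E
python3 ang.py
```

```text
time_s: 18.85
tcp_pos: [0.542, 0.0505, 0.0846]
eef_rot: [180.0, -0.0, -80.2]
contact_force: [0.2, 0.2, -0.7]
gripper_width: 0.0002
gripper_force: 0.0
time_s: 19.65
tcp_pos: [0.5639, 0.0502, 0.0843]
eef_rot: [179.9, -0.0, -64.6]
contact_force: [-0.4, -1.7, 0.7]
gripper_width: 0.0006
gripper_force: 0.8
time_s: 20.45
tcp_pos: [0.5851, 0.0563, 0.0843]
eef_rot: [179.9, 0.0, -49.7]
contact_force: [-0.6, -2.4, -1.0]
gripper_width: 0.0007
gripper_force: 0.8
scene dome [0.6099 0.2629] R 0.033 ang 67.2 r 0.1404
   spoke 164 66.74
scene nozzle [0.418 0.135] R 0.0224 ang 179.36 r 0.1375
scene wheel [0.641  0.0254] R 0.0336 ang -51.66 r 0.1378
   spoke 106 -48.35
top dome [0.6217 0.2676] R 0.0253 ang 63.71 r 0.1495
top nozzle [0.4163 0.1349] R 0.0206 ang 179.44 r 0.1392
top wheel [0.6415 0.015 ] R 0.0309 ang -54.03 r 0.1464
```

```bash
python3 -m pendant '[[[0.02,-0.07,0,0,0,-0.25,-1],[0.04,-0.14,0,0,0,-0.5,-1],[0.04,-0.14,0,0,0,-0.5,-1],[0.04,-0.14,0,0,0,-0.5,-1],[0.04,-0.14,0,0,0,-0.5,-1],[0.04,-0.14,0,0,0,-0.5,-1],[0.04,-0.14,0,0,0,-0.5,-1],[0.04,-0.14,0,0,0,-0.5,-1]]]'
python3 -m pendant '[[[0.04,-0.14,0,0,0,-0.5,-1],[0.04,-0.14,0,0,0,-0.5,-1],[0.02,-0.07,0,0,0,-0.25,-1],[0.02,-0.07,0,0,0,-0.25,-1],[0,0,0,0,0,0,-1],[0,0,0,0,0,0,-1],[0,0,0,0,0,0,-1],[0,0,0,0,0,0,-1]]]'
python3 ang.py
python3 - <<'E'
from h import *
c,_,_=cap("top"); cv2.imwrite("pics/top5.png",cv2.resize(c["frame"][90:290,20:320],None,fx=2.5,fy=2.5))
E
```

```text
time_s: 21.35
tcp_pos: [0.604, 0.0677, 0.0845]
eef_rot: [180.0, 0.0, -34.7]
contact_force: [-0.0, -1.8, -0.2]
gripper_width: 0.0002
gripper_force: 0.8
time_s: 22.15
tcp_pos: [0.6106, 0.0737, 0.0847]
eef_rot: [-180.0, -0.0, -28.8]
contact_force: [0.4, -0.0, 0.4]
gripper_width: 0.0005
gripper_force: 0.0
scene dome [0.556  0.2721] R 0.0342 ang 89.81 r 0.1386
   spoke 177 87.62
scene wheel [0.6752 0.0643] R 0.0338 ang -30.05 r 0.1383
   spoke 69 -27.99
```

View pics/top5.png

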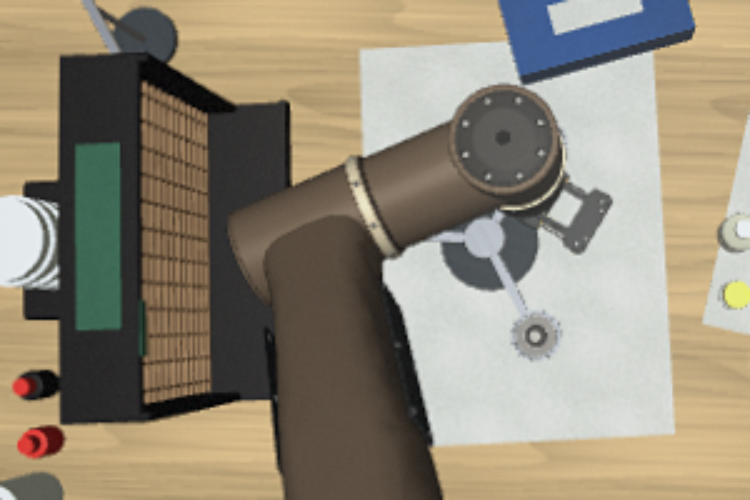

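The top view shows the nozzle spoke at (535,335), free, and the arm over the dome. The dome is at about 90°, against a target of about 93.7°. I'll push about 3.5° further, then back off to check.

```bash
python3 -m pendant '[[[0.02,-0.07,0,0,0,-0.25,-1],[0.02,-0.07,0,0,0,-0.25,-1],[0.02,-0.07,0,0,0,-0.25,-1],[0.01,-0.03,0,0,0,-0.12,-1],[0,0,0,0,0,0,-1],[0,0,0,0,0,0,-1],[0,0.3,0,0,0,0,-1],[0,0.5,0,0,0,0,-1]]]'
python3 -m pendant '[[[0,0,-0.6,0,0,0,-1],[0,0,-1,0,0,0,-1],[0,0,-1,0,0,0,-1],[0,0,-1,0,0,0,-1],[0,0,-1,0,0,0,-1],[0,0,-1,0,0,0,-1],[0,0,-1,0,0,0,-1],[0,0,-0.4,0,0,0,-1]]]'
python3 ang.py
```

```text
time_s: 23.1
tcp_pos: [0.6071, 0.0627, 0.0845]
eef_rot: [-180.0, -0.0, -25.3]
contact_force: [-0.2, -1.0, -0.7]
gripper_width: 0.0003
gripper_force: 0.0
time_s: 23.9
tcp_pos: [0.6081, 0.0627, 0.2278]
eef_rot: [-179.8, -0.2, -25.3]
contact_force: [0.0, 0.2, -0.1]
gripper_width: 0.0009
gripper_force: 0.0
scene dome [0.5491 0.272 ] R 0.0341 ang 92.65 r 0.1386
   spoke 185 90.7
scene wheel [0.6795 0.072 ] R 0.0341 ang -26.39 r 0.1384
   spoke 177 -24.43
top dome [0.5359 0.2626] R 0.028 ang 98.65 r 0.1306
   spoke 78 94.59
```

```bash
for i in 1; do python3 -m pendant '[[[0,0.6,0,0,0,0,-1],[0,0.9,0,0,0,0,-1],[0,0.9,0,0,0,0,-1],[0,0.9,0,0,0,0,-1],[0,0.9,0,0,0,0,-1],[0,0.9,0,0,0,0,-1],[0,0.9,0,0,0,0,-1],[0,0.9,0,0,0,0,-1]]]'; python3 -m pendant '[[[0,0.9,0,0,0,0,-1],[0,0.9,0,0,0,0,-1],[0,0.9,0,0,0,0,-1],[0,0.9,0,0,0,0,-1],[0,0.9,0,0,0,0,-1],[0,0.9,0,0,0,0,-1],[0,0.9,0,0,0,0,-1],[0,0.5,0,0,0,0,-1]]]'; done
python3 ang.py
python3 - <<'E'
from h import *
c,_,_=cap("top"); cv2.imwrite("pics/top6.png",cv2.resize(c["frame"][90:290,20:320],None,fx=2.5,fy=2.5))
E
```

```text
time_s: 24.8
tcp_pos: [0.5474, -0.0635, 0.2247]
eef_rot: [-180.0, -0.0, -25.3]
contact_force: [-0.1, 0.4, -0.7]
gripper_width: 0.0005
gripper_force: 0.0
time_s: 25.6
tcp_pos: [0.4891, -0.1864, 0.2246]
eef_rot: [180.0, 0.0, -25.4]
contact_force: [0.4, 0.7, 0.1]
gripper_width: 0.0001
gripper_force: 0.0
scene dome [0.549  0.2721] R 0.0336 ang 92.67 r 0.1387
   spoke 182 91.19
scene wheel [0.6793 0.0718] R 0.0339 ang -26.49 r 0.1383
   spoke 180 -24.28
top dome [0.546  0.2702] R 0.0322 ang 93.99 r 0.137
   spoke 79 94.42
top wheel [0.6783 0.0705] R 0.033 ang -27.16 r 0.138
   spoke 75 -28.83
```

View pics/top6.png

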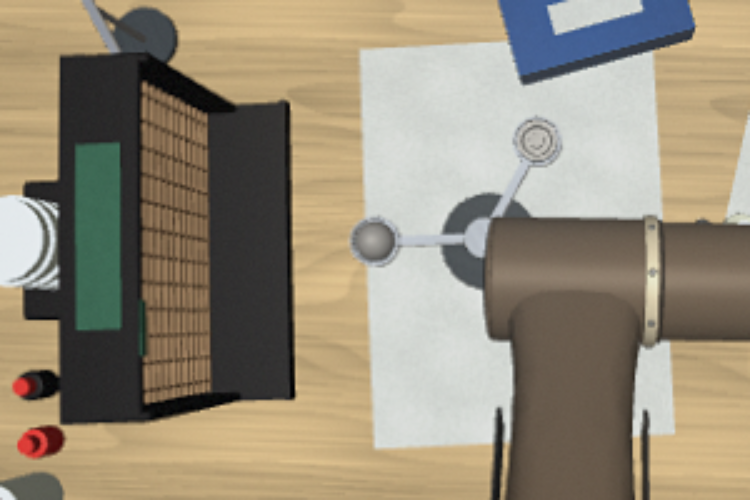

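The dome sits at (375,240), facing the filter's middle. The dish centre (0.5475, 0.271) is within about 1 mm of the booth's centre line there (x ≈ 0.547), and the arm is clear. I'm handing the job in.

```bash
python3 -c "
from plant import r
print(r.close_job())"
```

```text
the job is handed in; nothing more can be done
None
```

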